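Set the stop peg on the cheese-portioning board

ROBOT

A 6-joint arm with a two-finger parallel gripper is mounted at the origin on the work surface. World frame = base frame: x ahead of the robot, y to its left, z up, the work surface at z = 0. Lengths are in m, angles in degrees, forces in N, time in s.
With the tool pointing down it reaches from about 0.3 to 0.85 m from the base axis. Payload 5.4 kg.
Tool frame: the origin (TCP) lies midway between the tips of the shut fingers; the grasp point (between the pads) lies manip.grip_point_offset behind it (manip.grip_point_offset is the distance from the TCP to the grasp point, in m); z points along the fingers, y is the direction in which the jaws open and shut (so a half turn about z gives the same grasp; the last joint's range is limited). The gripper opens to 85 mm and grips with 20 to 120 N. Pads are 22 mm wide; open, the fingers measure 114 mm over their backs; the gripper's body (76 mm by 85 mm) begins 54 mm behind the grasp point. The pads swing forward as they close: fully open they stand 13 mm farther back than shut.
Start: joints at [-12.038, 9.076, 91.501, -0, 79.423, -12.038], TCP at [0.575, -0, 0.231] pointing down, gripper open.
Joint ranges: [-166.64, 166.64], [-54.1, 131.32], [10.49, 154.53], [-73.88, 253.88], [9.74, 151.15], [-171.62, 171.62]. Speed limits (degrees/s): [147.25, 147.25, 180, 180, 180, 180].

INTERFACE

Orientations are given as [roll, pitch, yaw] about the fixed x, y, z axes, in that order (R = Rz(yaw) Ry(pitch) Rx(roll)).
In Python, from station import manip gives the robot as it stands. The module is installed in compiled form; this text tells all that it offers.
- The arm moves only by the tool carry_out, never from a script. Its argument "deltas" is a list of rows, each a list of 7 numbers: the turn, a rotation vector about the tool's x, y, z in degrees, then the shift along the tool's x, y, z in m, then the finger opening in m, from 0 to 0.0854. In form: [[ax, ay, az, x, y, z, hand], ...]. A call has 1 to 12 rows; each row shifts and turns the pose as measured when the row begins, along the tool's axes as they then stand; what a row does not reach is not made up. A row lasts 1/10 s, in which the tool goes at most 50 mm and 8.59 degrees, less where a joint would pass 70% of its speed; a pose out of reach is approached as far as the arm can. A call with a gripper value outside its range is refused whole. The fingers move at their own pace and stop on an object; "grip_force" is the grip in N (left out, the last holds). Time passes only in rows, so rows that do not move let the fingers close. It gives the time, the measured TCP pose, the force and the opening at its end, in the units of the state.
- manip.state(): the state, without advancing time (a new reading comes with each control period).
- manip.grab_frame(name): name is "scene" or "side" or "wrist"; returns a dict with "color" (400x640x3 uint8, blue, green, red), "mtx" (3x3 intrinsics, pixels), "world_to_cam" (4x4, takes a point from world to camera coordinates); the wrist camera has in their place "tool_from_camera" (4x4, takes a point from camera to tool coordinates, whose origin is the TCP and whose axes are the flange's). Camera axes: x right, y down, z forward; pixel columns grow to the right and rows downward; lengths in m; the calibration is good to about 2 mm. A picture is of the moment at which its call begins: read the wrist's pose just before it. There is no depth.
- manip.job_done(): hands the job in, once; it reports no verdict.
The state is a dict: "time_s": time; "joint_pos": joint angles; "dq": joint speeds; "joint_torque": joint torques, N m; "tool_pos": TCP position; "orientation": TCP orientation; "ft_force": force on the tool from outside, world axes, zero at the start; "ft_torque": the same for the moment, N m; "gripper_width": finger opening in m.
Only numpy, scipy, OpenCV 4.12 (cv2) and the standard library are available. Lean on these libraries where they do the work, as an engineer would, in place of code of your own. Each camera call takes 0.05 s, during which the arm holds its last target. There are 200 camera calls.

TASK

On the cheese-portioning board, gently push the red stop peg with your fingertips along the long leg of its L-shaped slot to the corner, then round the corner and along the short leg until it is fully home at the closed end by the green dot. Only push it: do not pinch or lift the peg, and leave the cheeses, knife, cup, jar and brush where they are. Finish with the hand clear of everything.

Things in the scene. Friction and masses are not known exactly. Their poses are not given: they have to be found in the camera images.
- board: Fixed wooden board 260 x 335 x 22 mm with a raised steel gauge plate on it, spanning board x -120..120, y -100..100 mm, flat top 40 mm above the table. Origin: on the table under the plate's middle; z up. A dark L-shaped slot, 18 mm wide, is cut through the plate: long leg along board +x on the line y = -35 mm, then short leg along board +y on the line x = 55 mm. Place and yaw vary.
- stop_peg: Red peg, 30 mm diameter, on a steel flange 48 mm wide and 5 mm thick. Origin: on its axis at the plate's top face (flange underside); peg top 50 mm above. About 0.25 kg. A 14 mm pin runs in the slot (2 mm play each side), held captive by a head under the plate. Slides smoothly (low friction), stays where left, rocks slightly, spins freely. Starts in the long leg, 80-113 mm before the corner.
- slot_corner (a point): Corner of the L, on the plate's top face where the centre lines of both legs meet: board (55, -35, 40) mm. Both legs are level.
- slot_end (a point): Point on the plate's top face where the peg's axis stands when its pin touches the closed end of the short leg: 80 mm from the corner along board +y, board (55, 45, 40) mm. A green dot 34 mm across is painted on the plate just beyond it, at board (55, 72) mm.
- cheese_block: Loose pale block of cheese 160 x 66 x 65 mm (its x, y, z), standing on the wooden board on the -y side of the gauge plate. Origin: centre of its underside. Bystander.
- offcut: Loose piece of cheese 40 x 32 x 26 mm lying on the gauge plate, its centre at least 110 mm from the short leg, on the inside of the L. Origin: centre of its underside. Bystander.
- small_wheel: Loose small yellow cheese wheel, 136 mm diameter, 50 mm high, on the table to the right. Origin: centre of its underside. Bystander.
- tasting_cup: Loose white cup, 72 mm diameter, 80 mm high, on the table to the right. Origin: centre of its underside. Bystander.
- cheese_knife: Loose cheese knife lying flat on the table to the left: wooden handle 24 x 110 x 20 mm across a steel blade 130 x 70 mm. Origin: on the table at the handle end, blade along its +x. Bystander.
- rind_jar: Loose amber jar with a white cap, 64 mm diameter, 90 mm high, on the table to the left. Origin: centre of its underside. Bystander.
- rind_brush: Loose small brush, 190 mm long, 42 mm wide, 20 mm high, lying on the table to the right, near the robot. Origin: centre of its length, on the table. Bystander.
Mind the look-alikes: they are no part of the job. Leave any blue look-alike of the stop_peg alone.

How it is judged (in metres and radians):
On the way, in this order (a step that is already met when the one before it is completed fails the run):
1. the peg has come along the long leg to the corner (horizontal distance between stop_peg and slot_corner below 0.012 m), for 0.05 s.
2. the peg is at the closed end of the short leg (horizontal distance between stop_peg and slot_end below 0.006 m), for 0.2 s.
At the end, for the whole second after the job is handed in: The peg's axis is within 6 mm of the slot_end point (pin home in the closed end of the short leg), its flange flat on the plate (within 3 mm, tilt under 0.08 rad) and at rest (horizontal distance between stop_peg and slot_end below 0.006 m and z of stop_peg in the frame of board between 0.037 and 0.043 m and angle between stop_peg's own z axis and vertical below 0.08 rad and linear speed of stop_peg below 0.01 m/s); the robot touches nothing.
It fails at once if the peg is lifted more than 5 mm or tipped more than 0.2 rad (z of stop_peg in the frame of board above 0.045 m or angle between stop_peg's own z axis and vertical above 0.2 rad).
It fails at once if the peg is pinched or pushed with more than 36 N (contact force between the fingers and stop_peg above 36 N).
It fails at once if the peg is knocked along faster than 0.5 m/s (linear speed of stop_peg above 0.5 m/s).
It fails at once if a cheese, the knife, the cup, the jar or the brush is moved more than 15 mm (distance of any of cheese_block, offcut, small_wheel, tasting_cup, cheese_knife, rind_jar, rind_brush from where it was at the start of the episode above 0.015 m).
It also fails if it takes over 42 s, if anything falls off the work surface, if the arm or the gripper's body presses on something with over 40 N, if the wrist force passes 120 N, or if a joint passes its speed limit or range.

## Working session

There is one attempt and no reset: what is moved stays moved. The work goes in short steps, Python scripts to look and compute and a tool call to move; the robot and the scene stay as the last step left them, time stands still between calls to the robot, and variables do not carry over. Pictures are saved under pics/ and viewed, about 8 in all and at most 12, crops included, and the job is handed in when it is done.

Besides the shell and the picture viewer there is one more tool, called after ">>>" by a JSON object that holds its "fn" and its "kwargs". carry_out: Moves the arm, as the interface text tells. Its arguments: {"type":"object","properties":{"deltas":{"type":"array"},"grip_force":{"type":"number"}},"required":["deltas"]}

```bash
mkdir -p pics; cat > h.py <<'E'
import numpy as np,cv2
from station import manip
def ray(f,u,v,z):
    K=f["mtx"];T=np.linalg.inv(f["world_to_cam"]);d=T[:3,:3]@np.linalg.inv(K)@[u,v,1];o=T[:3,3]
    return o+d*(z-o[2])/d[2]
def proj(f,p):
    T=f["world_to_cam"];c=f["mtx"]@(T[:3,:3]@p+T[:3,3]);return c[:2]/c[2]
E
python3 - <<'E'
from h import *
import pickle
F={}
for n in("scene","side"):
    F[n]=manip.grab_frame(n);cv2.imwrite(f"pics/{n}0.png",F[n]["color"])
    T=np.linalg.inv(F[n]["world_to_cam"]);print(n,T[:3,3].round(3),T[:3,2].round(2))
pickle.dump(F,open("F.pkl","wb"))
print(manip.state(),manip.grip_point_offset)
E
```

```text
scene [ 1.469 -0.829  0.834] [-0.65  0.56 -0.51]
side [0.169 1.09  0.684] [ 0.25 -0.84 -0.48]
{'time_s': 0.1, 'joint_pos': array([-1.20387358e+01,  9.11013360e+00,  9.15641757e+01,  4.49917978e-04,
        7.94218901e+01, -1.20373853e+01]), 'dq': array([-0.06494316, -0.04955931, -0.13786129, -0.11069929,  0.04537482,
        0.01497972]), 'joint_torque': array([-7.57551825e-04, -3.96992576e+01, -3.32336462e+01, -2.75585571e-04,
        4.22027864e-03, -6.59638424e-07]), 'tool_pos': array([5.74472001e-01, 8.49129448e-05, 2.30411455e-01]), 'orientation': array([-1.79906008e+02, -2.04947912e-02,  8.99985498e+01]), 'ft_force': array([-0.03047833, -0.05230956, -0.25272867]), 'ft_torque': array([ 0.02314384, -0.00476512,  0.00019901]), 'gripper_width': 0.08526989150759652} 0.0187
```

View pics/scene0.png

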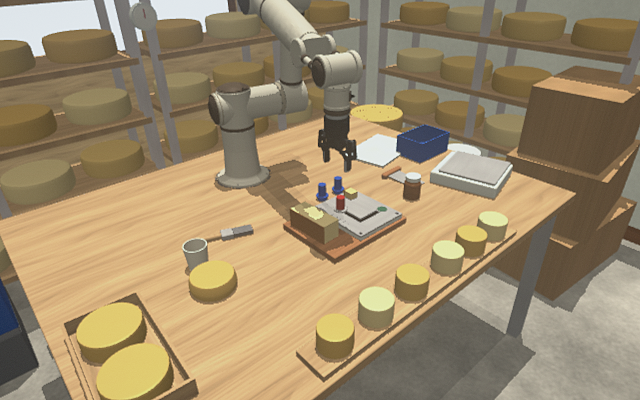

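View pics/side0.png

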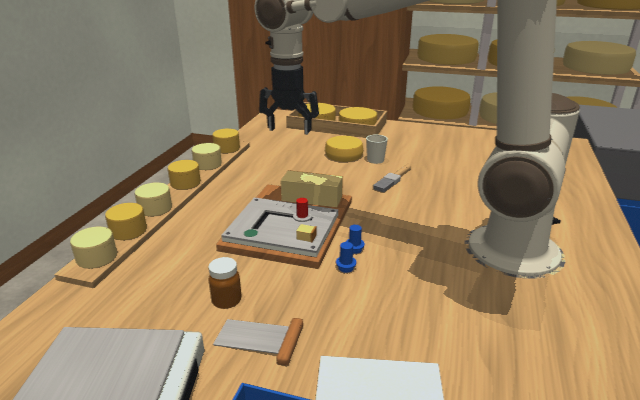

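Candidates for the peg: red one at side (302,208) / scene (340,202), and two blue look-alikes at side (355,238) and (346,257), which stand on the table and are to be left alone. The red one is on the plate in the slot, so I choose it. Next I measure and check it in a close crop.

```bash
python3 - <<'E'
from h import *
import pickle
F=pickle.load(open("F.pkl","rb"))
for n,(x0,y0,x1,y1) in {"side":(200,160,380,280),"scene":(270,160,430,270)}.items():
    f=F[n];c=f["color"][y0:y1,x0:x1];hsv=cv2.cvtColor(c,cv2.COLOR_BGR2HSV)
    H,S,V=cv2.split(hsv)
    red=((H<5)|(H>174))&(S>170)&(V>60); grn=(H>40)&(H<90)&(S>60); dark=(V<60)&(S<150)
    for nm,m,z in(("red",red,.067),("green",grn,.04),("dark",dark,.04)):
        k,l,st,ce=cv2.connectedComponentsWithStats(m.astype(np.uint8))
        for i in np.argsort(-st[1:,4])[:2]+1:
            p=ce[i]+[x0,y0];print(n,nm,p.round(1),st[i],ray(f,*p,z).round(4))
s=manip.state();f=manip.grab_frame("wrist");pickle.dump((s,f),open("W.pkl","wb"))
a=cv2.resize(F["side"]["color"][165:275,200:380],None,fx=3,fy=3,interpolation=2)
b=f["color"]
cv2.imwrite("pics/c1.png",np.vstack([a,cv2.resize(b,(540,338))[:, :540] if 0 else cv2.resize(b,(540,268))]))
print(f["tool_from_camera"])
E
```

```text
side red [301.9 207.1] [ 96  38  12  20 196] [0.5244 0.0605 0.067 ]
side green [250.3 232.7] [44 69 13  8 75] [0.6207 0.1706 0.04  ]
side dark [266.3 218.4] [ 53  52  40  17 118] [0.6087 0.0968 0.04  ]
side dark [332.5 210. ] [132  50   2   1   2] [0.4579 0.0075 0.04  ]
scene red [340.  196.8] [67 36  7  3 18] [0.4958 0.0943 0.067 ]
scene green [381.7 208.5] [108  47   8   4  26] [0.6189 0.1765 0.04  ]
scene dark [356.5 218.7] [84 57  6  4  6] [0.6059 0.0663 0.04  ]
scene dark [326.2 160.2] [55  0  4  2  5] [0.1943 0.2986 0.04  ]
[[-6.78874581e-05 -9.58271770e-01 -2.85858726e-01  7.25131526e-02]
 [ 9.99999905e-01  5.78651148e-05 -4.31464729e-04  9.52754249e-04]
 [ 4.30001717e-04 -2.85858728e-01  9.58271675e-01 -1.42428682e-01]
 [ 0.00000000e+00  0.00000000e+00  0.00000000e+00  1.00000000e+00]]
```

View pics/c1.png

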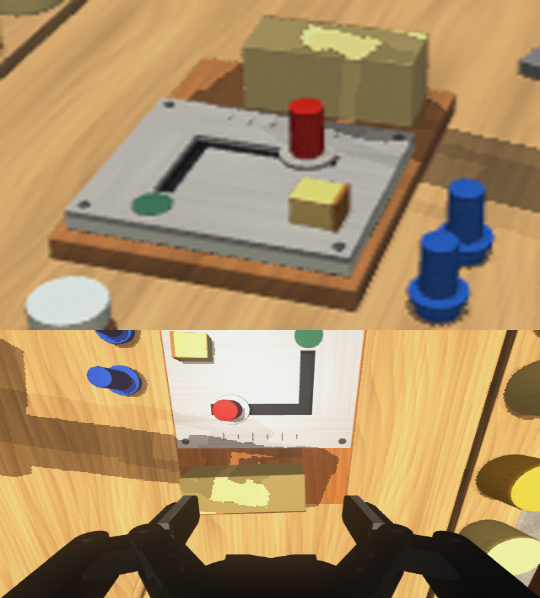

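The crop shows the red peg on its flange in the long leg (side ≈(302,208)), with the offcut inside the L and the cheese block behind. The blue pegs stand off the plate. The wrist view shows the full L: corner at ≈(363,118) full-res px, long leg to the left, short leg up to the green dot. I'll fit the board from that view.

```bash
cat >> h.py <<'E'
from scipy.spatial.transform import Rotation as R
def wcam(s,f):
    T=np.eye(4);T[:3,:3]=R.from_euler("xyz",s["orientation"],degrees=True).as_matrix();T[:3,3]=s["tool_pos"]
    return dict(mtx=f["mtx"],color=f["color"],world_to_cam=np.linalg.inv(T@f["tool_from_camera"]))
E
python3 - <<'E'
from h import *
import pickle
s,f=pickle.load(open("W.pkl","rb"));w=wcam(s,f)
c=w["color"];H,S,V=cv2.split(cv2.cvtColor(c,cv2.COLOR_BGR2HSV))
x0,y0,x1,y1=190,0,435,175
def comps(m,n):
    mm=np.zeros_like(V);mm[y0:y1,x0:x1]=m[y0:y1,x0:x1]
    k,l,st,ce=cv2.connectedComponentsWithStats(mm)
    for i in np.argsort(-st[1:,4])[:n]+1: yield st[i],ce[i],np.argwhere(l==i)[:,::-1]
for st,ce,p in comps(((H<6)|(H>174))&(S>120)&(V>150),2): print("red",st,ce.round(1),ray(w,*ce,.09).round(4))
for st,ce,p in comps((H>40)&(H<95)&(S>50),1): print("green",st,ce.round(1),ray(w,*ce,.04).round(4))
st,ce,p=next(comps(V<90,1)); print("slot",st)
P=np.array([ray(w,*q,.04)[:2] for q in p])
xm,ym=P.max(0)[0],P.min(0)[1]
L=P[(P[:,0]<xm-.03)];Sh=P[P[:,1]>ym+.03]
a=np.polyfit(L[:,0],L[:,1],1);b=np.polyfit(Sh[:,1],Sh[:,0],1)
y=(a[0]*b[1]+a[1])/(1-a[0]*b[0]);x=b[0]*y+b[1]
print("yaw",np.degrees(np.arctan(a[0])),-np.degrees(np.arctan(b[0])),"corner",x,y,"widths",L[:,1].std()*12**.5,Sh[:,0].std()*12**.5,"ext",P.min(0),P.max(0))
# offcut, cheese
for st,ce,p in comps((H>18)&(H<35)&(S>90)&(V>120),3): print("yel",st,ray(w,*ce,.066).round(3))
E
```

```text
red [251 104  31  32 759] [266.3 119.5] [0.5239 0.065  0.09  ]
green [349   0  34  27 764] [365.4  11.4] [0.6201 0.1687 0.04  ]
slot [ 295   31   78   96 2206]
yaw 2.8403069476641654 0.2593579614358203 corner 0.6206676739027813 0.06677636636961079 widths 0.016312588251003218 0.016363752022720682 ext [0.54679176 0.05664562] [0.62873277 0.15111783]
yel [190  15  17 143 825] [0.45  0.088 0.066]
yel [205   3  42  40 291] [0.487 0.152 0.066]
yel [427 102   6  53 146] [0.688 0.051 0.066]
```

>>> {"fn": "carry_out", "kwargs": {"deltas": [[0,0,0,0.011,-0.016,0,0],[0,0,0,0.011,-0.016,0,0],[0,0,0,0.011,-0.016,0.01,0],[0,0,0,0.011,-0.016,0.02,0],[0,0,0,0.011,-0.016,0.02,0],[0,0,0,0.011,-0.016,0.02,0],[0,0,0,0,0,0.02,0],[0,0,0,0,0,0,0]], "grip_force": 20}}

```text
time_s: 0.95
tool_pos: [0.4732, 0.0684, 0.1357]
orientation: [-179.8, -0.0, 90.0]
ft_force: [-0.9, 0.3, -0.2]
gripper_width: 0.0002
```

>>> {"fn": "carry_out", "kwargs": {"deltas": [[0,0,0,-0.003,0.003,0.02,0],[0,0,0,0,0.003,0.02,0],[0,0,0,0,0,0.02,0],[0,0,0,0,0,0.014,0],[0,0,0,0,0,0.004,0],[0,0,0,0,0,0,0]]}}

```text
time_s: 1.55
tool_pos: [0.484, 0.0642, 0.0607]
orientation: [179.8, 0.0, 89.9]
ft_force: [-0.4, 1.1, 0.1]
gripper_width: -0.0003
```

```bash
python3 - <<'E'
from h import *
s=manip.state();print(s["tool_pos"],s["ft_force"])
a=manip.grab_frame("side")["color"];b=manip.grab_frame("wrist")["color"]
cv2.imwrite("pics/c2.png",np.vstack([cv2.resize(a[150:270,220:400],None,fx=3,fy=2.5),cv2.resize(b,(540,300))]))
E
```

```text
[0.48401808 0.06421374 0.0606779 ] [-0.35725802  1.06799472  0.10235606]
```

View pics/c2.png

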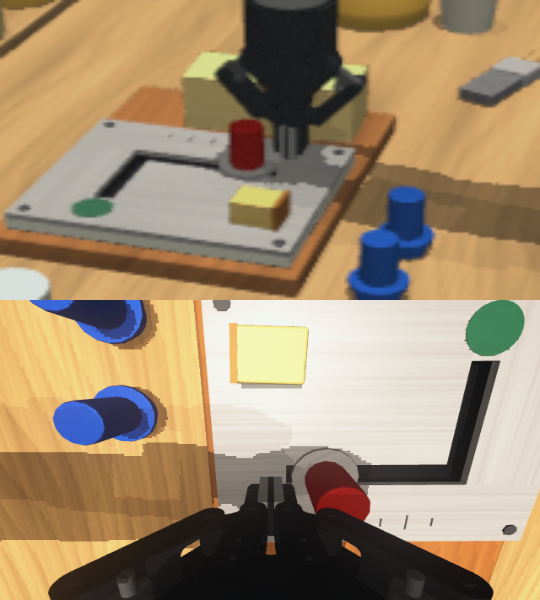

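The view shows the shut tips beside the peg (side crop ≈(285,150)), and the finger links flare along the jaw direction near the height of the peg's top. I'll turn the hand 90° so that the flat sides of the fingers push instead.

>>> {"fn": "carry_out", "kwargs": {"deltas": [[0,0,8.4,0,0,0,0],[0,0,8.4,0,0,0,0],[0,0,8.4,0,0,0,0],[0,0,8.4,0,0,0,0],[0,0,8.4,0,0,0,0],[0,0,8.4,0,0,0,0],[0,0,8.4,0,0,0,0],[0,0,8.4,0,0,0,0],[0,0,8.4,0,0,0,0],[0,0,8.4,0,0,0,0],[0,0,6,0,0,0,0],[0,0,0,0,0,0,0]]}}

```text
time_s: 2.85
tool_pos: [0.4955, 0.063, 0.0769]
orientation: [179.9, -1.7, -2.5]
ft_force: [-0.2, 0.5, 0.7]
gripper_width: 0.0001
```

>>> {"fn": "carry_out", "kwargs": {"deltas": [[0,-1.7,-2.5,-0.008,-0.002,0,0],[0,0,0,0,0,0.008,0],[0,0,0,0,0,0.008,0],[0,0,0,0,0,0.004,0],[0,0,0,0,0,0,0]]}}

```text
time_s: 3.35
tool_pos: [0.4895, 0.065, 0.0573]
orientation: [179.8, -0.3, 0.4]
ft_force: [0.2, 0.3, 0.2]
gripper_width: 0.0004
```

>>> {"fn": "carry_out", "kwargs": {"deltas": [[0,0,0,0.004,0,0.003,0],[0,0,0,0.004,0,0,0],[0,0,0,0.004,0,0,0],[0,0,0,0.005,0,0,0],[0,0,0,0.006,0,0,0],[0,0,0,0.008,0,0,0],[0,0,0,0.008,0,0,0]]}}

```text
time_s: 4.05
tool_pos: [0.5308, 0.0654, 0.0537]
orientation: [179.8, -0.2, 0.4]
ft_force: [-1.0, -0.1, -0.4]
gripper_width: -0.0001
```

```bash
cat >> h.py <<'E'
def peg():
    s=manip.state();f=manip.grab_frame("side");c=f["color"];H,S,V=cv2.split(cv2.cvtColor(c,cv2.COLOR_BGR2HSV))
    m=(((H<5)|(H>174))&(S>170)&(V>60)).astype(np.uint8);m[:160]=0;m[280:]=0;m[:,:200]=0;m[:,380:]=0
    k,l,st,ce=cv2.connectedComponentsWithStats(m);i=np.argmax(st[1:,4])+1
    print(s["time_s"],s["tool_pos"].round(4),s["ft_force"].round(1),"peg",st[i],ray(f,*ce[i],.067).round(4));return c
E
python3 -c "
from h import *
c=peg();cv2.imwrite('pics/c3.png',cv2.resize(c[150:270,200:380],None,fx=3,fy=3))"
```

```text
4.05 [0.5308 0.0654 0.0537] [-1.  -0.1 -0.4] peg [284 197  11  19 152] [0.5578 0.0677 0.067 ]
```

View pics/c3.png

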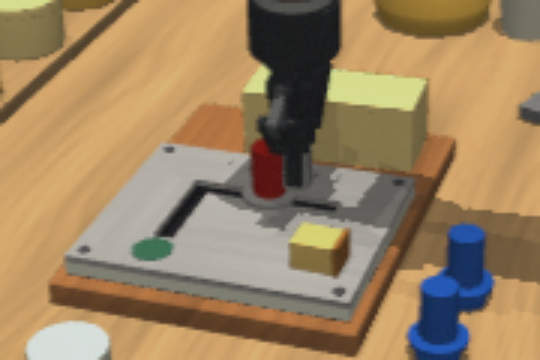

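The peg is upright, sliding ahead of the fingers in the slot (crop ≈(268,170)). I'll push on to the corner.

>>> {"fn": "carry_out", "kwargs": {"deltas": [[0,0,0,0.008,0,0,0],[0,0,0,0.008,0,0,0],[0,0,0,0.008,0,0,0],[0,0,0,0.008,0,0,0],[0,0,0,0.007,0,0,0],[0,0,0,0.005,0,0,0],[0,0,0,0.004,0,0,0],[0,0,0,0.003,0,0,0],[0,0,0,0.002,0,0,0],[0,0,0,0.002,0,0,0],[0,0,0,0.001,0,0,0]]}}

```text
time_s: 5.2
tool_pos: [0.5934, 0.0657, 0.0542]
orientation: [179.8, -0.3, 0.4]
ft_force: [-0.4, -0.6, 0.5]
gripper_width: -0.0001
```

```bash
python3 -c "
from h import *
peg()"
```

```text
5.2 [0.5934 0.0657 0.0542] [-0.4 -0.6  0.5] peg [261 194  11  18 137] [0.6201 0.069  0.067 ]
```

Peg at x≈0.620. I'll nudge it with tiny steps to feel the stop.

>>> {"fn": "carry_out", "kwargs": {"deltas": [[0,0,0,0.001,0,0,0],[0,0,0,0.001,0,0,0],[0,0,0,0.001,0,0,0]]}}

```text
time_s: 5.55
tool_pos: [0.5958, 0.0658, 0.0542]
orientation: [179.8, -0.2, 0.4]
ft_force: [-5.0, 0.3, 3.5]
gripper_width: 0.0003
```

The stop is felt at 5 N. I'll back off, raise, and turn back 90°.

>>> {"fn": "carry_out", "kwargs": {"deltas": [[0,0,0,-0.004,0,0,0],[0,0,0,-0.012,0,0,0],[0,0,0,-0.01,0,-0.02,0],[0,0,0,0,0,-0.03,0],[0,0,0,0,0,-0.03,0],[0,0,-8,0.008,0.008,0,0],[0,0,-8.4,0,0.008,0,0],[0,0,-8.4,0,0.008,0,0],[0,0,-8.4,0,0,0,0],[0,0,-8.4,0,0,0,0],[0,0,-8.4,0,0,0,0],[0,0,-8.4,0,0,0,0]]}}

```text
time_s: 6.75
tool_pos: [0.5816, 0.041, 0.139]
orientation: [179.2, -0.2, 60.3]
ft_force: [0.3, -0.4, -0.2]
gripper_width: -0.0004
```

>>> {"fn": "carry_out", "kwargs": {"deltas": [[0,0,-8.4,0,0,0,0],[0,0,-8.4,0,0,0,0],[0,0,-8.4,0,0,0,0],[0,0,-4,0,0,0,0],[0,0,0,0,0,0,0]]}}

```text
time_s: 7.25
tool_pos: [0.5819, 0.0408, 0.1394]
orientation: [179.0, 0.3, 90.4]
ft_force: [-0.3, -0.1, -0.1]
gripper_width: 0.0002
```

```bash
python3 - <<'E'
from h import *
c=peg();s=manip.state();f=manip.grab_frame("wrist");w=wcam(s,f)
H,S,V=cv2.split(cv2.cvtColor(f["color"],cv2.COLOR_BGR2HSV))
m=(((H<6)|(H>174))&(S>120)&(V>150)).astype(np.uint8)
k,l,st,ce=cv2.connectedComponentsWithStats(m);i=np.argmax(st[1:,4])+1;print("top",st[i],ray(w,*ce[i],.09))
m=((H>40)&(H<95)&(S>50)).astype(np.uint8)
k,l,st,ce=cv2.connectedComponentsWithStats(m);i=np.argmax(st[1:,4])+1;print("green",st[i],ray(w,*ce[i],.04))
print(s["orientation"])
cv2.imwrite("pics/c4.png",np.vstack([cv2.resize(c[150:270,200:380],None,fx=3,fy=2.5),cv2.resize(f["color"],(540,300))]))
E
```

```text
7.25 [0.5819 0.0408 0.1394] [-0.3 -0.1 -0.1] peg [260 193  12  19 183] [0.6239 0.0601 0.067 ]
top [ 357  164   42   41 1309] [0.62231383 0.06537786 0.09      ]
green [ 347    2   46   52 1832] [0.62000785 0.17240988 0.04      ]
[178.98656124   0.27544211  90.30692367]
```

View pics/c4.png

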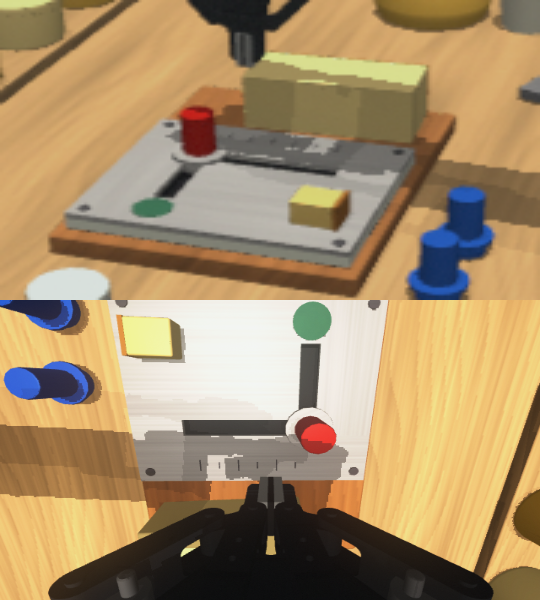

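The peg stands upright at the corner (crop ≈(200,135)). Now I go behind it on the −y side.

>>> {"fn": "carry_out", "kwargs": {"deltas": [[0,0,0,-0.005,0.012,0,0],[0,0,0,-0.005,0.014,0,0],[0,0,0,0,0.012,0.01,0],[0,0,0,0,0,0.02,0],[0,0,0,0,0,0.02,0],[0,0,0,0,0,0.02,0],[0,0,0,0,0,0.008,0],[0,0,0,0,0,0,0]]}}

```text
time_s: 8.15
tool_pos: [0.6246, 0.0299, 0.0612]
orientation: [178.7, 0.3, 89.5]
ft_force: [0.7, -0.6, -0.3]
gripper_width: 0.0001
```

>>> {"fn": "carry_out", "kwargs": {"deltas": [[0,0,0,0,-0.003,0.004,0],[0,0,0,0,0,0.002,0],[0,0,0,0.003,0,0,0],[0,0,0,0.003,0,0,0],[0,0,0,0.003,0,0,0],[0,0,0,0.004,0,0,0],[0,0,0,0.004,0,0,0],[0,0,0,0.004,0,0,0]]}}

```text
time_s: 8.95
tool_pos: [0.6242, 0.0519, 0.0589]
orientation: [178.3, 0.4, 89.4]
ft_force: [0.3, -0.9, -0.4]
gripper_width: -0.0004
```

```bash
python3 -c "
from h import *
c=peg();cv2.imwrite('pics/c5.png',cv2.resize(c[150:270,200:380],None,fx=3,fy=3))"
```

```text
8.95 [0.6242 0.0519 0.0589] [ 0.3 -0.9 -0.4] peg [258 195  12  20 187] [0.6236 0.0733 0.067 ]
```

View pics/c5.png

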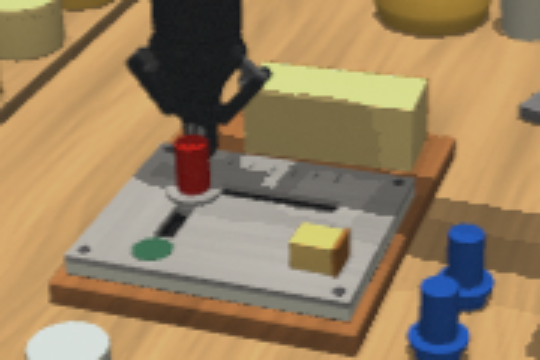

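The peg has rounded the corner into the short leg, upright (crop ≈(192,165)). I'll keep pushing.

>>> {"fn": "carry_out", "kwargs": {"deltas": [[0,0,0,0.006,-0.001,0.001,0],[0,0,0,0.008,-0.001,0.001,0],[0,0,0,0.008,0,0,0],[0,0,0,0.008,0,0,0],[0,0,0,0.008,0,0,0],[0,0,0,0.007,0,0,0],[0,0,0,0.005,0,0,0],[0,0,0,0.004,0,0,0],[0,0,0,0.003,0,0,0]]}}

```text
time_s: 9.9
tool_pos: [0.6234, 0.115, 0.0571]
orientation: [178.2, 0.4, 89.5]
ft_force: [0.4, -0.1, 1.5]
gripper_width: -0.0002
```

```bash
python3 -c "
from h import *
peg()"
```

```text
9.9 [0.6234 0.115  0.0571] [ 0.4 -0.1  1.5] peg [248 207  13  20 206] [0.6229 0.1371 0.067 ]
```

>>> {"fn": "carry_out", "kwargs": {"deltas": [[0,0,0,0.002,0,0,0],[0,0,0,0.001,0,0,0],[0,0,0,0.001,0,0,0],[0,0,0,0.001,0,0,0]]}}

```text
time_s: 10.35
tool_pos: [0.6234, 0.1196, 0.0572]
orientation: [178.2, 0.4, 89.5]
ft_force: [-0.4, -3.6, 3.1]
gripper_width: 0.0001
```

>>> {"fn": "carry_out", "kwargs": {"deltas": [[0,0,0,0.001,0,0,0],[0,0,0,0.001,0,0,0]]}}

```text
time_s: 10.55
tool_pos: [0.6236, 0.12, 0.0575]
orientation: [178.2, 0.6, 89.5]
ft_force: [-1.4, -5.9, 3.6]
gripper_width: 0.0002
```

The end stop is felt: no more travel and the force is rising. I'll retreat and lift.

>>> {"fn": "carry_out", "kwargs": {"deltas": [[0,0,0,-0.003,0,0,0],[0,0,0,-0.01,0,0,0],[0,0,0,-0.012,0,-0.01,0],[0,0,0,0,0,-0.03,0],[0,0,0,0,0,-0.04,0],[0,0,0,0,0,-0.04,0],[0,0,0,-0.02,0,-0.03,0],[0,0,0,-0.03,0,0,0],[0,0,0,0,0,0,0],[0,0,0,0,0,0,0]]}}

```text
time_s: 11.55
tool_pos: [0.6173, 0.0395, 0.2175]
orientation: [178.1, 0.4, 89.3]
ft_force: [0.4, -0.2, -0.5]
gripper_width: -0.0001
```

```bash
python3 - <<'E'
from h import *
c=peg();s=manip.state();f=manip.grab_frame("wrist");w=wcam(s,f)
H,S,V=cv2.split(cv2.cvtColor(f["color"],cv2.COLOR_BGR2HSV))
for n,m,z in(("top",((H<6)|(H>174))&(S>120)&(V>150),.09),("green",(H>40)&(H<95)&(S>50),.04)):
    k,l,st,ce=cv2.connectedComponentsWithStats(m.astype(np.uint8));i=np.argmax(st[1:,4])+1;print(n,st[i],ray(w,*ce[i],z).round(4))
cv2.imwrite("pics/c6.png",np.vstack([cv2.resize(c[150:270,200:380],None,fx=3,fy=2.5),cv2.resize(f["color"],(540,300))]))
E
```

```text
11.55 [0.6173 0.0395 0.2175] [ 0.4 -0.2 -0.5] peg [248 207  12  21 207] [0.6226 0.1418 0.067 ]
top [303  51  33  37 962] [0.622  0.1452 0.09  ]
green [299  28  34  28 669] [0.6197 0.177  0.04  ]
```

View pics/c6.png

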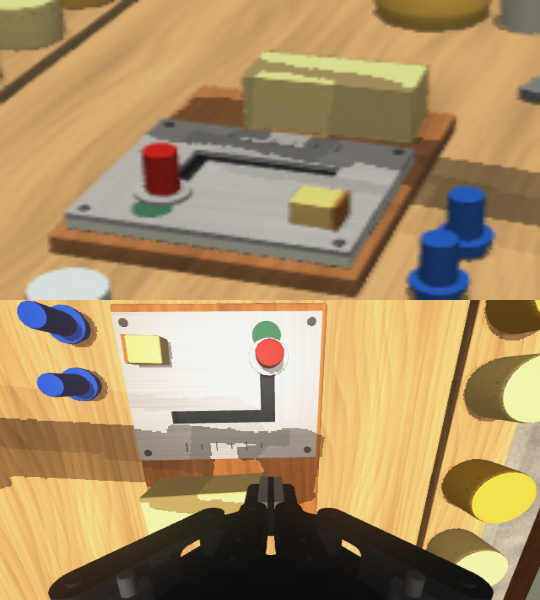

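The peg stands upright and home at the closed end. Its flange covers part of the green dot (wrist px ≈(319,69)), the bystanders look unmoved, and the hand is clear.

```bash
python3 -c "
from station import manip
print(manip.job_done())"
```

```text
the job is handed in; nothing more can be done
None
```

I pushed the red peg with shut fingertips along the long leg until I felt the stop at the corner, at about 5 N. I then went round behind it and pushed it along the short leg until it stopped at the closed end, with 6 to 7 N at the wrist. After that I drew the hand back and up, and handed the job in at about 11.6 s.

- **Peg position:** the wrist camera's last view put the peg's top 79.8 mm from where it stood at the corner, against a nominal 80 mm. It looked upright, its flange level with the plate, and it partly covered the green dot.
- **Clearance:** the hand ended about 0.13 m above the peg with near-zero force, and the cheese block, offcut and blue pegs looked untouched. I did not measure the bystanders again.
- **Disagreement:** the side camera put the peg 3 to 5 mm lower in y than the wrist camera in the views with the hand clear. The side value comes from the centre of the visible red face, so I trusted the wrist view and the felt stops.

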